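Move the density basket from the draining hook to the weighing fork

ROBOT

A 6-joint arm with a two-finger parallel gripper is mounted at the origin on the work surface. World frame = base frame: x ahead of the robot, y to its left, z up, the work surface at z = 0. Lengths are in m, angles in rad, forces in N, time in s.
With the tool pointing down it reaches from about 0.35 to 0.95 m from the base axis. Payload 17.4 kg.
Tool frame: the origin (TCP) lies on the centre line of the jaws, within the pads' length; the fingertips stand 25 mm ahead of it and the grasp point (between the pads) lies 6 mm ahead of it (ctrl.tcp_to_tips is the z of the fingertips in the tool frame, in m); z points along the fingers, y is the line along which they close (so a half turn about z gives the same grasp; the last joint's range is limited). The gripper opens to 93 mm and grips with 3 to 60 N. Pads are 15 mm wide; open, the fingers measure 128 mm over their backs; the gripper's body (75 mm by 188 mm) begins 65 mm behind the grasp point.
Start: joints at [-1.164, 0.116, 1.442, -0, 1.584, -0.038], TCP at [0.29, -0.609, 0.244] pointing down, gripper open.
Joint ranges: [-2.83, 2.83], [-0.83, 2.19], [0.07, 2.5], [-1.14, 4.28], [0.01, 3], [-2.97, 2.97]. Speed limits (rad/s): [1.89, 1.89, 2.22, 3.14, 3.14, 3.14].

INTERFACE

Orientations are given as a unit quaternion [w, x, y, z].
In Python, from bench import ctrl gives the robot as it stands. The module is installed in compiled form; this text tells all that it offers.
- The arm moves only by the shell command python3 -m jog 'ROWS' [FORCE]. ROWS is JSON, a list of rows, each an object with "translation": the shift along the tool's x, y, z each as a share of 0.5 m, from -1 to 1, a list of three; "dr": the turn, a rotation vector about the tool's x, y, z each as a share of 180 degrees, from -1 to 1, a list of three; "hand": the closure, from -1 (fully open) to 1 (shut). In form: [{"translation": [dx, dy, dz], "dr": [wx, wy, wz], "hand": hand}, ...]. A call has 1 to 5 rows; each row is the pose to reach, as a shift and turn from the pose commanded when the call began, along the tool's axes at that moment, turning the shorter way round; what a row does not reach only later rows make up. A row lasts 1/12 s, in which the tool goes at most 41.7 mm and 7.16 degrees, less where a joint would pass 70% of its speed; a pose out of reach is approached as far as the arm can. A call with a number of a shift or a turn outside -1 to 1 is refused whole. A call with a gripper value outside its range is refused whole. The fingers move at their own pace and stop on an object; FORCE is the grip in N (left out, the last holds). Time passes only in rows, so rows that repeat a pose let the fingers close. It gives the time, the measured TCP pose, the force, the opening and the grip force at its end, in the units of the state.
- ctrl.get_obs(): the state, without advancing time (a new reading comes with each control period).
- ctrl.camera(name): name is "side" or "top"; returns a dict with "frame" (480x640x3 uint8, blue, green, red), "range_z" (480x640 float32, m along the optical axis (not along the pixel's ray), 0 where there is no reading), "mtx" (3x3 intrinsics, pixels), "k1" (the pictures are not rectified: a ray, as slopes to the right and down, at radius r is drawn at 1 + k1 r^2 times it, then the intrinsics apply), "view" (4x4, takes a point from world to camera coordinates). Camera axes: x right, y down, z forward; pixel columns grow to the right and rows downward; lengths in m; the calibration is good to about 2 mm. A picture is of the moment at which its call begins.
- ctrl.finish_job(): hands the job in; it is judged then, once.
Trained networks look in a picture, given as the dict that the camera call returned (one of the last four; its "shot" number tells which), for a name from the list of things; names that differ only in an ending like _2 or _b are one class to them, and where a whole thing is asked for, a point or a joint stands for the part that bears it (a point fixed in the world has none). Each returns a list of dicts, best first, with "p" (0 to 1); they miss things now and then, are a little off and sometimes report something else, mostly with a low value. They report only what shows in the picture. A call takes as long as a camera call. They do not tell look-alikes from the thing itself.
- ctrl.trace(thing, picture): "region" (480x640 bool, what is visible of it) and "extent" ([left, top, right, bottom] in pixels, round what is visible of it).
- ctrl.place_of(thing, picture): "position" ([column, row] in pixels: a listed point, or the origin of a listed thing).
The state is a dict: "t": time; "joint_positions": joint angles; "joint_vel": joint speeds; "joint_efforts": joint torques, N m; "position": TCP position; "ee_rot": TCP orientation; "contact_force": force on the tool from outside, world axes, zero at the start; "torque": the same for the moment, N m; "gripper_width": opening from 0.0 (shut) to 1.0 (fully open); "gripper_force": force on a finger pad.
Only numpy, scipy, OpenCV 4.12 (cv2) and the standard library are available. Lean on these libraries where they do the work, as an engineer would, in place of code of your own. Each camera call takes 0.05 s, during which the arm holds its last target. There are 200 camera calls.

TASK

The wire basket of stones has drained: lift it off the open hook of the drip stand by its black grip and, without setting it down anywhere and keeping it level, hang it on the weighing stand, sliding its bar along the fork's landing, under the keeper and down into the seats. Feel your way, because the fork's height is set by hand, its cell takes no more than 12 N, and it must be carrying the weight before you let go. Leave the tins and the dish beside the stands as they are.

Things in the scene. Friction and masses are not known exactly. Their poses are not given: they have to be found in the camera images.
- basket: round wire basket, 118 mm across, 60 mm high, with three loose stones and a rigid upright bail; 0.42 to 0.61 kg in all, differs. Origin: centre of its underside; z up, y along the bail's bar. Two 6 mm bail rods rise at y = +-57 mm to a round steel bar along y, 8 mm thick, 126 mm long, axis 165 mm up. Bar parts at y = +-34 to +-42 mm lie in a stand's hook arms
- grip (a point): centre of the flat-sided black hand grip in the middle of the basket's bar: 14 mm thick (x), 44 mm long (y), 24 mm high, 6 mm above the bar's axis; axes as the basket's
- bar (a point): middle of the axis of the basket's round bar, 165 mm above its underside; axes as the basket's
- drain_stand: draining stand, fixed: steel drip pan, square column at x = +104 mm, top 241 mm up, and an open twin hook on which the basket hangs at the start. Origin: on the table below the seat; x points from hook tips to column. Two 8 mm thick arms at y = +-38 mm reach forward (-x). The bail rods straddle the arms: after lifting, go forward (-x) at least 50 mm before going sideways
- drain_seat (a point): where the bar's axis lies in the open V seats of the draining hook, 245 mm up; axes as the stand's. In front (x = -20 to -11 mm) a lip rises: the bar's axis must be lifted at least 11 mm to pass it. Nothing is above the seats
- weigh_stand: weighing stand, fixed: grey foot, round rod, on it a dark clamp carrying a sprung aluminium fork. Origin: on the table below the seat; x points from fork tips to rod. Two arms (8 mm thick, reaching 20 mm below the seated bar's axis) at y = +-38 mm run forward to x = -34 mm. The bail rods straddle them: come from the front (-x), not sideways. The bar gets in only along the landing and under the keeper
- weigh_landing (a point): the bar's axis when it lies on the fork arms' flat landing (x = -34 to -11 mm of the stand; this point -25 mm), at the clamp's middle height, 264 mm up. TRUE HEIGHT DIFFERS: the clamp is set by hand, up to 18 mm higher or lower, and no reading shows it. Open from above for the bar's axis at x = -32 to -20 mm, so the height can be found by touching down with the bar
- weigh_seat (a point): the bar's axis when down in the unloaded fork's 45 degree V seats, 255 mm up at the clamp's middle height (true height up to 18 mm off, as the landing): 9 mm below the landing position. Over it a keeper slants forward and down at 40 degrees to x = -15 mm; its front edge is 12 mm above the landing's surface (4 mm to spare over the bar). Behind, a post at x = +11 mm
- weigh_rod_top (a point): top of the weighing stand's round 16 mm rod, 112 mm behind the seat, 278 mm up. The fork in front of it is sprung: under load it sinks straight down 0.33 mm per newton (stop at 9 mm) and is stiff sideways and fore and aft. More than 12 N in any direction overloads it
- stone1: grey stone about 33 mm long lying loose in the basket; origin near its underside
- stone2: pale stone about 33 mm long lying loose in the basket; origin near its underside
- stone3: grey stone about 33 mm long lying loose in the basket; origin near its underside
- tin1: lidded aluminium tin, 63 mm across, 58 mm high, standing between and behind the stands; bystander
- tin2: lidded aluminium tin, 57 mm across, 48 mm high, standing between and in front of the stands; bystander
- tin3: lidded aluminium tin, 87 mm across, 85 mm high, on the left; bystander
- dish2: steel dish, 110 mm across, 32 mm high, on the right; bystander
There are look-alikes about, which are no part of the job. What is shaped like the basket but brown or yellow is not meant.

How it is judged:
By the outcome, as a careful person would: the job done as asked, in the order asked, and still so for the second after the job is handed in, with the robot touching nothing.
It also fails if it takes over 72 s, if anything falls off the work surface, if the arm or the gripper's body presses on something with over 40 N, if the wrist force passes 120 N, or if a joint passes its speed limit or range.

## Working session

There is one attempt and no reset: what is moved stays moved. The work goes in short steps, Python scripts to look and compute and a shell command to move; the robot and the scene stay as the last step left them, time stands still between calls to the robot, and variables do not carry over. Pictures are saved under pics/ and viewed, at most 10 in all, crops included, and the job is handed in when it is done.

```bash
mkdir -p pics; cat > h.py <<'E'
import numpy as np, cv2
from bench import ctrl
from scipy.spatial.transform import Rotation as R
def ray(c,px):
    K=np.array(c["mtx"]);d=np.array([[ (px[0]-K[0,2])/K[0,0],(px[1]-K[1,2])/K[1,1]]])[0]
    r=np.linalg.norm(d);u=r
    for _ in range(20): u=r/(1+c["k1"]*u*u)
    s=d*(u/r if r>0 else 1)
    T=np.linalg.inv(np.array(c["view"]));v=T[:3,:3]@np.array([s[0],s[1],1.]);return T[:3,3],v
def at_z(c,px,z):
    o,v=ray(c,px);return o+v*(z-o[2])/v[2]
def tri(c1,p1,c2,p2):
    o1,v1=ray(c1,p1);o2,v2=ray(c2,p2)
    A=np.stack([v1,-v2],1);t=np.linalg.lstsq(A,o2-o1,rcond=None)[0]
    a=o1+v1*t[0];b=o2+v2*t[1];return (a+b)/2,np.linalg.norm(a-b)
def at_depth(c,px,w=2):
    u,v=int(round(px[0])),int(round(px[1]));d=c["range_z"][max(v-w,0):v+w+1,max(u-w,0):u+w+1];d=d[d>0]
    if len(d)==0:return None
    o,vv=ray(c,px);return o+vv*np.median(d)
def proj(c,P):
    V=np.array(c["view"]);K=np.array(c["mtx"]);p=V[:3,:3]@np.array(P)+V[:3,3];s=p[:2]/p[2];s=s*(1+c["k1"]*(s@s));return K[:2,:2]@s+K[:2,2]
E
cat > a.py <<'E'
from h import *
np.set_printoptions(precision=4,suppress=True)
o=ctrl.get_obs();print({k:np.round(v,4) for k,v in o.items()})
S=ctrl.camera("side");T=ctrl.camera("top")
cv2.imwrite("pics/s0.png",S["frame"]);cv2.imwrite("pics/t0.png",T["frame"])
for n in ["grip","bar","basket","drain_stand","drain_seat","weigh_stand","weigh_landing","weigh_seat","weigh_rod_top","tin1","tin2","tin3","dish2"]:
    a=ctrl.place_of(n,S);b=ctrl.place_of(n,T)
    print(n,"S",[(np.round(x["position"],1).tolist(),round(x["p"],2)) for x in a[:3]],"T",[(np.round(x["position"],1).tolist(),round(x["p"],2)) for x in b[:3]])
    for x in a[:2]:
        for y in b[:2]:
            p,e=tri(S,x["position"],T,y["position"])
            if e<.02: print("    ",p,round(e,4))
for c in(S,T):print(np.linalg.inv(c["view"])[:3,3],np.array(c["view"])[:3,:3].tolist())
E
python3 a.py
```

```text
{'t': np.float64(0.0), 'joint_positions': array([-1.1638,  0.1165,  1.4423,  0.    ,  1.584 , -0.0378]), 'joint_vel': array([ 0.0002, -0.0005,  0.0006,  0.0012,  0.0002,  0.0005]), 'joint_efforts': array([ -0.0002, -72.1257, -62.2607,   0.078 ,   0.0237,  -0.0001]), 'position': array([ 0.2904, -0.6092,  0.2429]), 'ee_rot': array([-0.0006,  0.9754,  0.2206, -0.0001]), 'contact_force': array([ 0.4453, -0.2314, -0.9091]), 'torque': array([ 0.011 , -0.0289, -0.0228]), 'gripper_force': np.float64(0.0), 'gripper_width': np.float64(0.9983)}
grip S [([251.2, 333.5], 0.87), ([413.5, 353.7], 0.86), ([353.7, 254.4], 0.7)] T [([450.0, 313.5], 0.98), ([483.3, 198.1], 0.76), ([405.8, 219.2], 0.56)]
     [ 0.3467 -0.3379  0.1684] 0.001
     [ 0.6464 -0.4336  0.1783] 0.0098
bar S [([253.3, 334.6], 0.63), ([355.2, 258.6], 0.58)] T [([480.9, 195.0], 0.95), ([402.8, 220.3], 0.73)]
     [ 0.5742 -0.2085  0.2392] 0.0106
basket S [([352.2, 315.2], 0.97), ([255.8, 388.0], 0.78), ([404.0, 409.0], 0.68)] T [([388.9, 229.7], 0.92), ([430.6, 310.1], 0.65), ([462.2, 209.6], 0.58)]
     [ 0.5798 -0.2058  0.0643]
[... 1107 characters left out ...]
95.9, 283.2], 0.75)] T [([316.7, 273.3], 0.87), ([161.0, 258.8], 0.63), ([313.1, 214.4], 0.57)]
     [0.5    0.4492 0.0055] 0.014
dish2 S [([334.8, 431.8], 0.81), ([353.1, 256.5], 0.47)] T [([469.5, 259.6], 0.62)]
     [ 0.5023 -0.4588 -0.0108] 0.004
[ 0.3875 -0.9775  0.8384] [[0.9914944813079243, -0.12870909095326236, 0.019304492790918303], [-0.05827027230050717, -0.5716316956770715, -0.8184386231498246], [0.11637555113491203, 0.8103525000907573, -0.5742695853819048]]
[0.3728 0.0106 1.2655] [[0.008089112153815909, -0.9999310432368352, 0.008513227111809699], [-0.9902171030069717, -0.009195924168425353, -0.13923190687184123], [0.13930059288116287, -0.0073036805778206515, -0.9902232077026744]]
```

View pics/s0.png

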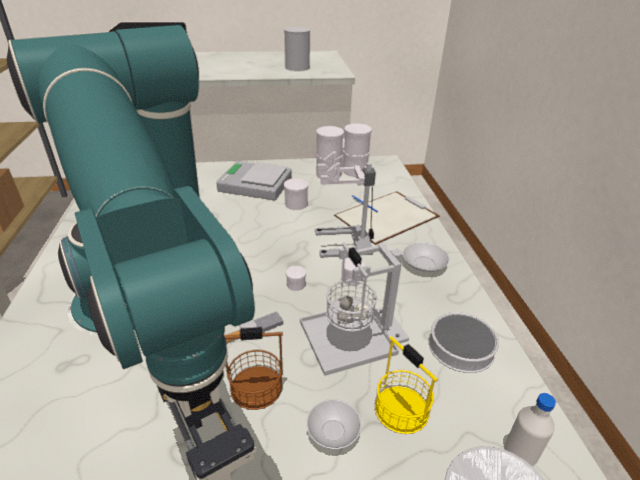

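View pics/t0.png

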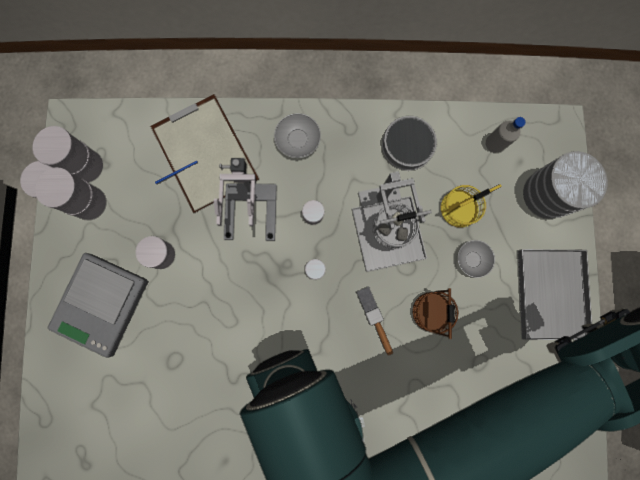

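The side view shows the wanted steel basket hanging at the drain stand, grip at about (354,257), with the brown (250,375) and yellow (405,400) look-alikes next to it. In the top view its grip is at about (406,216) and the weighing fork is around (236,210). Next I measure the yaws from zoomed crops and depth.

```bash
cat > b.py <<'E'
from h import *
np.set_printoptions(precision=4,suppress=True,linewidth=150)
S=ctrl.camera("side");T=ctrl.camera("top")
def crop(c,x,y,w,h):return cv2.resize(c["frame"][y:y+h,x:x+w],(400,300),interpolation=cv2.INTER_CUBIC)
im=np.vstack([np.hstack([crop(S,310,225,120,90),crop(T,350,165,120,90)]),np.hstack([crop(S,300,155,120,90),crop(T,190,145,120,90)])])
cv2.imwrite("pics/z1.png",im)
def cloud(c):
    d=c["range_z"];v,u=np.nonzero(d>0);K=np.array(c["mtx"])
    q=np.stack([u,v],1).astype(np.float32)[:,None]
    s=cv2.undistortPoints(q,K,np.array([c["k1"],0,0,0.]))[:,0]
    z=d[v,u];P=np.stack([s[:,0]*z,s[:,1]*z,z],1);M=np.linalg.inv(c["view"]);return P@M[:3,:3].T+M[:3,3],np.stack([u,v],1)
for nm,c in(("S",S),("T",T)):
    P,uv=cloud(c)
    # height maps
    for lab,(x0,x1,y0,y1) in dict(drain=(.50,.72,-.30,-.13),weigh=(.52,.72,.12,.26)).items():
        m=(P[:,0]>x0)&(P[:,0]<x1)&(P[:,1]>y0)&(P[:,1]<y1)&(P[:,2]>.19)
        Q=P[m];print(nm,lab,len(Q))
        H={}
        for p in Q:
            k=(int((p[0]-x0)/.006),int((y1-p[1])/.006));H[k]=max(H.get(k,0),p[2])
        for i in range(int((x1-x0)/.006),-1,-1):
            r=[H.get((i,j)) for j in range(int((y1-y0)/.006)+1)]
            if any(r): print("%.3f"%(x0+.006*i+.003)," ".join("%3d"%(1000*z) if z else "  ." for z in r))
        print("y from",y1)
E
python3 b.py
```

```text
S drain 1242
0.689   .   .   .   .   .   .   .   .   . 238 239 241   .   .   .   .   .   .   .   .   .   .   .   .   .   .   .   .   .
0.683   .   .   .   .   .   .   .   . 239 241 241 241 238   .   .   .   .   .   .   .   .   .   .   .   .   .   .   .   .
0.677   .   .   .   .   .   .   .   . 240 242 241 241 241   .   .   .   .   .   .   .   .   .   .   .   .   .   .   .   .
0.671   .   .   .   .   .   .   .   . 240 240 241 240 242   . 239 241 240 239   .   .   .   .   .   .   .   .   .   .   .
0.665   .   .   .   .   .   .   .   . 237 240 241 240 240 240 241 241 240 241 241   .   .   .   .   .   .   .   .   .   .
0.659   .   .   .   .   .   . 240 240 241 241 241 241 241 240 241 240 242 242 236   .   .   .   .   .   .   .   .   .   .
0.653   .   .   .   . 239 240 240 240 240 240 240 241 240 241 241 237   . 236 234   .   .   .   .   .   .   .   .   .   .
0.647   .   .   .   . 241 241 241 241 240 239 240 241   .   .   .   .   . 236 236   .   .   .   .   .   .   .   .   .   .
0.641   .   .   .   . 236 241 240   .   .   .   .   .   .   .   .   .   . 234 236 237   .   .   .   .   .   .  
[... 10091 characters left out ...]
 294   .   .   .   .   .   .   .   .   .   . 293 294 293   .   .   .   .   .
0.583   .   .   .   . 291 290   .   .   .   .   .   .   .   .   .   . 293 290 239   .   .   .   .   .
0.577   .   .   .   . 283 289   .   .   .   .   .   .   .   .   .   . 286 289 254   .   .   .   .   .
0.571   .   .   .   . 278 280   .   .   .   .   .   .   .   .   .   . 277 279 253   .   .   .   .   .
0.565   .   .   .   . 265 264   .   .   .   .   .   .   .   .   .   . 262 263   .   .   .   .   .   .
0.559   .   .   .   . 263 263   .   .   .   .   .   .   .   .   .   . 262 263   .   .   .   .   .   .
0.553   .   .   .   . 260 259   .   .   .   .   .   .   .   .   .   . 262 264   .   .   .   .   .   .
y from 0.26
```

View pics/z1.png

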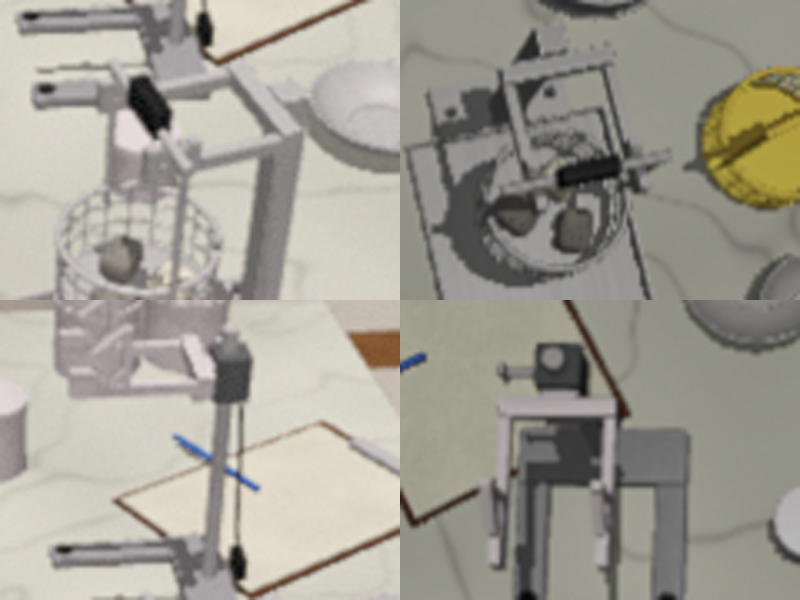

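The crops show the fork's two arms and slanted keepers with the top view at yaw about 0, and the basket's bar turned by roughly 0.2 rad. Now I fit the numbers.

```bash
sed -i '/^for nm,c/,$d;/imwrite/d' b.py; cat >> h.py <<'E'
def cloud(c):
    d=c["range_z"];v,u=np.nonzero(d>0);K=np.array(c["mtx"])
    q=np.stack([u,v],1).astype(np.float32)[:,None]
    s=cv2.undistortPoints(q,K,np.array([c["k1"],0,0,0.]))[:,0]
    z=d[v,u];P=np.stack([s[:,0]*z,s[:,1]*z,z],1);M=np.linalg.inv(c["view"]);return P@M[:3,:3].T+M[:3,3]
def box(P,x0,x1,y0,y1,z0,z1):
    return P[(P[:,0]>x0)&(P[:,0]<x1)&(P[:,1]>y0)&(P[:,1]<y1)&(P[:,2]>z0)&(P[:,2]<z1)]
def togo(g,yaw):
    """rows numbers: from the present pose to TCP g, tool down, tool y at angle yaw"""
    o=ctrl.get_obs();A=R.from_quat(np.roll(o["ee_rot"],-1));
    c,s=np.cos(yaw),np.sin(yaw);B=R.from_matrix(np.array([[-s,c,0],[c,s,0],[0,0,-1.]]))
    t=A.inv().apply(np.array(g)-o["position"])/.5;r=(A.inv()*B).as_rotvec()/np.pi
    print("translation",np.round(t,4),"dr",np.round(r,4))
E
cat > c.py <<'E'
from h import *
np.set_printoptions(precision=4,suppress=True)
for n in("side","top"):
    c=ctrl.camera(n);P=cloud(c);print(n)
    G=box(P,.5,.65,-.27,-.16,.2555,.275);r=cv2.minAreaRect((G[:,:2]*1000).astype(np.float32));print("grip",len(G),r,np.median(G[:,2]),G.mean(0))
    B=box(P,.53,.62,-.30,-.13,.2455,.2535);k=np.polyfit(B[:,1],B[:,0],1)
    for _ in range(5):
        e=B[:,0]-np.polyval(k,B[:,1]);m=abs(e)<.006;k=np.polyfit(B[m,1],B[m,0],1)
    print("bar slope->yaw",-np.arctan(k[0]),"x at y=-.21",np.polyval(k,-.21),m.sum())
    for a in((-.195,-.14),(-.27,-.22)):
        Q=box(P,.60,.64,*a,.2325,.2395);k=np.polyfit(Q[:,0],Q[:,1],1);print("darm yaw",np.arctan(k[0]),"y@.58",np.polyval(k,.58),"y@.62",np.polyval(k,.62))
    for a in((.205,.25),(.135,.18)):
        Q=box(P,.605,.655,*a,.2425,.254);Q=np.vstack([Q,box(P,.55,.566,*a,.257,.266)]);k=np.polyfit(Q[:,0],Q[:,1],1);L=box(P,.552,.564,*a,.25,.27);print("warm yaw",np.arctan(k[0]),"y@.585",np.polyval(k,.585),"landing surf",np.median(L[:,2]),"front x",np.percentile(box(P,.53,.57,*a,.256,.27)[:,0],1))
    Q=box(P,.68,.72,.17,.21,.272,.285);print("rod",Q.mean(0),(Q.max(0)+Q.min(0))/2)
    Q=box(P,.63,.69,.14,.245,.249,.2565);print("beam",cv2.minAreaRect((Q[:,:2]*1000).astype(np.float32)))
togo([.578,-.215,.34],.2)
E
python3 c.py
```

```text
side
grip 106 ((575.43017578125, -215.15982055664062), (14.977737426757812, 45.70185852050781), 13.263642311096191) 0.26112545509921936 [ 0.5744 -0.2174  0.2607]
bar slope->yaw 0.2340216930659079 x at y=-.21 0.5715314740778734 105
darm yaw 0.2340679519101332 y@.58 -0.1756810922550572 y@.62 -0.16614355438528128
darm yaw 0.2613179645719092 y@.58 -0.2553258179406724 y@.62 -0.24462848709732332
warm yaw -0.006355990090386182 y@.585 0.22848700712702463 landing surf 0.2560514949828804 front x 0.5491331586266011
warm yaw -0.008240374440042523 y@.585 0.15250154209026826 landing surf 0.2584587510123467 front x 0.5497753924024482
rod [0.695  0.1892 0.2757] [0.6955 0.1896 0.2756]
beam ((675.0570068359375, 190.4484405517578), (29.46085548400879, 86.39144134521484), 0.4171949326992035)
top
grip 116 ((577.7791748046875, -212.82861328125), (14.604257583618164, 44.721290588378906), 12.679633140563965) 0.2620303035072995 [ 0.5773 -0.2124  0.262 ]
bar slope->yaw 0.22004614798495442 x at y=-.21 0.5767983259150937 99
darm yaw 0.2193760959607966 y@.58 -0.1740265313738616 y@.62 -0.1651079549716439
darm yaw 0.21148960621619406 y@.58 -0.2511855237855676 y@.62 -0.24259751503726157
warm yaw -0.00634694768089784 y@.585 0.22932444063024096 landing surf 0.26063342518481425 front x 0.5538142681889999
warm yaw -0.009565939112995728 y@.585 0.15576223134483516 landing surf 0.26179504225361905 front x 0.5521062821181593
rod [0.696  0.1905 0.2773] [0.6977 0.1905 0.2768]
beam ((662.7373657226562, 191.31187438964844), (55.001708984375, 82.30618286132812), 1.981124758720398)
translation [ 0.8585 -0.4645 -0.1927] dr [ 0.      0.     -0.4221]
```

```bash
python3 -m jog '[{"translation":[0.86,-0.46,-0.19],"dr":[0,0,-0.43],"hand":-0.6},{"translation":[0.86,-0.46,-0.19],"dr":[0,0,-0.43],"hand":-0.6},{"translation":[0.86,-0.46,-0.19],"dr":[0,0,-0.43],"hand":-0.6},{"translation":[0.86,-0.46,-0.19],"dr":[0,0,-0.43],"hand":-0.6},{"translation":[0.86,-0.46,-0.19],"dr":[0,0,-0.43],"hand":-0.6}]' 30; python3 -c "
from h import *
togo([.577,-.214,.34],.225)"
```

```text
t: 2.02
position: [0.4124, -0.443, 0.284]
ee_rot: [0.0, 0.859, 0.512, 0.0]
contact_force: [0.3, -1.0, 0.9]
gripper_width: 0.805
gripper_force: 0.0
translation [ 0.5595  0.0721 -0.112 ] dr [ 1.000e-04  1.000e-04 -2.293e-01]
```

```bash
python3 -m jog '[{"translation":[0.56,0.072,-0.112],"dr":[0,0,-0.229],"hand":-0.4},{"translation":[0.56,0.072,-0.112],"dr":[0,0,-0.229],"hand":-0.4},{"translation":[0.56,0.072,-0.112],"dr":[0,0,-0.229],"hand":-0.4},{"translation":[0.56,0.072,-0.112],"dr":[0,0,-0.229],"hand":-0.4},{"translation":[0.56,0.072,-0.112],"dr":[0,0,-0.229],"hand":-0.4}]'; python3 -c "
from h import *
togo([.577,-.214,.34],.225)"
```

```text
t: 2.43
position: [0.5327, -0.2775, 0.3247]
ee_rot: [0.0, 0.66, 0.752, 0.0]
contact_force: [0.9, -0.1, -0.5]
gripper_width: 0.697
gripper_force: 0.0
translation [ 0.1145  0.1044 -0.0306] dr [ 0.0001  0.0001 -0.0302]
```

```bash
python3 -m jog '[{"translation":[0.1145,0.1044,-0.03],"dr":[0,0,-0.0302],"hand":-0.4},{"translation":[0.1145,0.1044,-0.03],"dr":[0,0,-0.0302],"hand":-0.4},{"translation":[0.1145,0.1044,-0.03],"dr":[0,0,-0.0302],"hand":-0.4},{"translation":[0.1145,0.1044,-0.03],"dr":[0,0,-0.0302],"hand":-0.4}]'; cat > d.py <<'E'
from h import *
import sys
c=ctrl.camera(sys.argv[1]);x,y,w,h=map(int,sys.argv[3:7]);cv2.imwrite(sys.argv[2],cv2.resize(c["frame"][y:y+h,x:x+w],(800,600),interpolation=cv2.INTER_CUBIC))
E
python3 d.py side pics/g1.png 280 180 160 120; python3 -c "
from h import *
togo([.577,-.214,.257],.225)"
```

```text
t: 2.77
position: [0.5775, -0.2147, 0.3392]
ee_rot: [0.0, 0.625, 0.781, 0.0]
contact_force: [-1.2, -0.5, -1.0]
gripper_width: 0.7
gripper_force: 0.0
translation [0.0034 0.0012 0.1637] dr [-0.0001  0.     -0.0016]
```

View pics/g1.png

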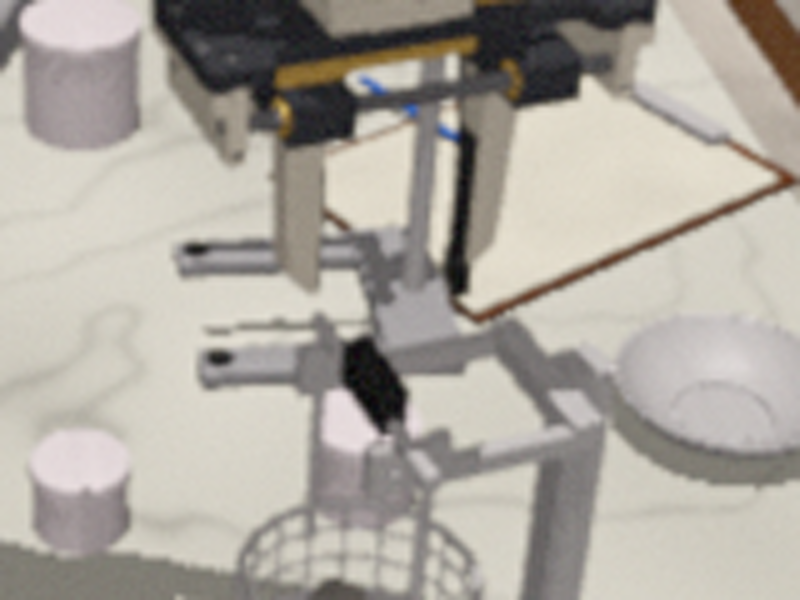

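The crop shows the open fingers at crop (305,200) and (485,200) straddling the grip at (375,385) below. I descend and close gently.

```bash
python3 -m jog '[{"translation":[0.003,0.001,0.05],"dr":[0,0,0],"hand":-0.4},{"translation":[0.003,0.001,0.1],"dr":[0,0,0],"hand":-0.4},{"translation":[0.003,0.001,0.14],"dr":[0,0,0],"hand":-0.4},{"translation":[0.003,0.001,0.164],"dr":[0,0,0],"hand":-0.4},{"translation":[0.003,0.001,0.164],"dr":[0,0,0],"hand":-0.2}]' 4
python3 -m jog '[{"translation":[0,0,0],"dr":[0,0,0],"hand":0.2},{"translation":[0,0,0],"dr":[0,0,0],"hand":0.4},{"translation":[0,0,0],"dr":[0,0,0],"hand":0.5},{"translation":[0,0,0],"dr":[0,0,0],"hand":0.6},{"translation":[0,0,0],"dr":[0,0,0],"hand":0.6}]' 4
python3 -m jog '[{"translation":[0,0,0],"dr":[0,0,0],"hand":0.8},{"translation":[0,0,0],"dr":[0,0,0],"hand":1},{"translation":[0,0,0],"dr":[0,0,0],"hand":1},{"translation":[0,0,0],"dr":[0,0,0],"hand":1}]' 4
```

```text
t: 3.23
position: [0.5755, -0.2153, 0.2541]
ee_rot: [-0.002, 0.626, 0.78, -0.001]
contact_force: [-0.5, 0.6, -0.4]
gripper_width: 0.664
gripper_force: 0.0
t: 3.65
position: [0.577, -0.2147, 0.2578]
ee_rot: [0.0, 0.626, 0.78, 0.0]
contact_force: [0.1, 0.2, -0.4]
gripper_width: 0.321
gripper_force: 0.0
t: 3.98
position: [0.5775, -0.2144, 0.2573]
ee_rot: [0.001, 0.625, 0.78, 0.001]
contact_force: [7.7, 1.0, -0.2]
gripper_width: 0.159
gripper_force: 4.0
```

```bash
python3 -m jog '[{"translation":[0,0.002,0],"dr":[0,0,0],"hand":1},{"translation":[0,0.002,0],"dr":[0,0,0],"hand":1},{"translation":[0,0.002,0],"dr":[0,0,0],"hand":1},{"translation":[0,0.002,0],"dr":[0,0,0],"hand":1},{"translation":[0,0.002,0],"dr":[0,0,0],"hand":1}]' 5
```

```text
t: 4.4
position: [0.578, -0.2143, 0.2572]
ee_rot: [0.0, 0.626, 0.78, 0.0]
contact_force: [4.7, -0.2, 1.5]
gripper_width: 0.153
gripper_force: 5.0
```

```bash
python3 -m jog '[{"translation":[0,0.003,0],"dr":[0,0,0],"hand":1},{"translation":[0,0.003,0],"dr":[0,0,0],"hand":1},{"translation":[0,0.003,0],"dr":[0,0,0],"hand":1},{"translation":[0,0.003,0],"dr":[0,0,0],"hand":1}]' 15
python3 -m jog '[{"translation":[0,0,0],"dr":[0,0,0],"hand":1},{"translation":[0,0,0],"dr":[0,0,0],"hand":1},{"translation":[0,0,0],"dr":[0,0,0],"hand":1}]' 35
```

```text
t: 4.73
position: [0.5783, -0.2142, 0.2572]
ee_rot: [-0.001, 0.626, 0.78, -0.001]
contact_force: [-8.0, 0.4, 5.3]
gripper_width: 0.15
gripper_force: 15.0
t: 4.98
position: [0.5783, -0.2143, 0.2571]
ee_rot: [-0.001, 0.626, 0.78, -0.001]
contact_force: [-8.0, -0.5, 5.7]
gripper_width: 0.147
gripper_force: 35.0
```

```bash
python3 -m jog '[{"translation":[0,-0.001,-0.008],"dr":[0,0,0],"hand":1},{"translation":[0,-0.001,-0.018],"dr":[0,0,0],"hand":1},{"translation":[0,-0.001,-0.03],"dr":[0,0,0],"hand":1},{"translation":[0,-0.001,-0.042],"dr":[0,0,0],"hand":1},{"translation":[0,-0.001,-0.05],"dr":[0,0,0],"hand":1}]' 35
python3 -m jog '[{"translation":[0,-0.001,0],"dr":[0,0,0],"hand":1},{"translation":[0,-0.001,0],"dr":[0,0,0],"hand":1},{"translation":[0,-0.001,0],"dr":[0,0,0],"hand":1}]' 35; python3 d.py side pics/g2.png 260 180 200 150; python3 -c "
from h import *
print(ctrl.get_obs())"
```

```text
t: 5.4
position: [0.5788, -0.2142, 0.2829]
ee_rot: [0.0, 0.626, 0.78, 0.0]
contact_force: [0.7, 1.0, -5.1]
gripper_width: 0.147
gripper_force: 35.0
t: 5.65
position: [0.5782, -0.2142, 0.2817]
ee_rot: [-0.0, 0.626, 0.78, -0.0]
contact_force: [-0.7, 0.1, -6.3]
gripper_width: 0.15
gripper_force: 35.0
{'t': 5.7, 'joint_positions': array([-3.96235157e-01, -1.79412901e-02,  1.51942882e+00,  1.03811951e-05,
        1.64065213e+00, -6.15079944e-01]), 'joint_vel': array([ 0.00093979,  0.00237878,  0.0018129 , -0.00023119,  0.00028719,
        0.00018029]), 'joint_efforts': array([-9.56925825e-03, -6.49232483e+01, -6.64709830e+01,  5.38429536e-02,
        6.57298928e-02, -1.79394785e-03]), 'position': array([ 0.57816071, -0.21423594,  0.28162233]), 'ee_rot': array([-2.64297786e-04,  6.25658505e-01,  7.80097020e-01, -7.05382897e-05]), 'contact_force': array([ 0.50046909,  0.11889131, -5.41149409]), 'torque': array([-0.06729008, -0.08930325,  0.02557997]), 'gripper_force': 34.99783158302307, 'gripper_width': 0.14403578410431186}
```

View pics/g2.png

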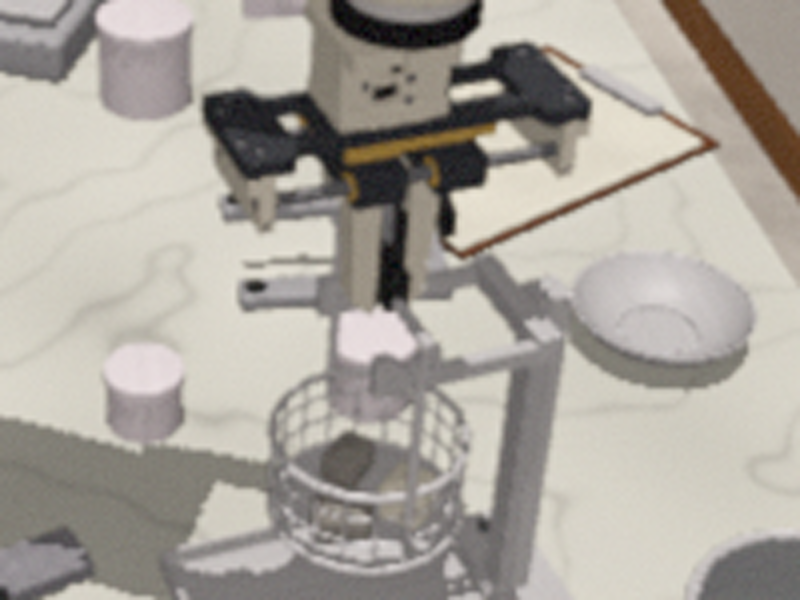

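Basket lifted (about 5.5 N), level, clear of the lips. Next: forward along stand −x, then across.

```bash
python3 -m jog '[{"translation":[0,-0.01,-0.004],"dr":[0,0,0],"hand":1},{"translation":[0,-0.03,-0.008],"dr":[0,0,0],"hand":1},{"translation":[0,-0.055,-0.012],"dr":[0,0,0],"hand":1},{"translation":[0,-0.08,-0.016],"dr":[0,0,0],"hand":1},{"translation":[0,-0.105,-0.02],"dr":[0,0,0],"hand":1}]' 35
python3 -m jog '[{"translation":[0,-0.02,0],"dr":[0,0,0],"hand":1},{"translation":[0,-0.035,0],"dr":[0,0,0],"hand":1},{"translation":[0,-0.045,0],"dr":[0,0,0],"hand":1},{"translation":[0,-0.045,0],"dr":[0,0,0],"hand":1}]' 35; python3 -c "
from h import *
togo([.495,.191,.295],-.007)"
```

```text
t: 6.12
position: [0.5254, -0.226, 0.2924]
ee_rot: [0.0, 0.626, 0.78, -0.0]
contact_force: [-0.8, -0.8, -4.8]
gripper_width: 0.142
gripper_force: 35.0
t: 6.45
position: [0.5042, -0.2308, 0.2923]
ee_rot: [0.0, 0.626, 0.78, 0.0]
contact_force: [0.2, 1.3, -5.9]
gripper_width: 0.151
gripper_force: 35.0
translation [ 0.8276  0.1648 -0.0057] dr [0.0001 0.0001 0.0717]
```

```bash
python3 -m jog '[{"translation":[0.012,0.0024,0],"dr":[0,0,0],"hand":1},{"translation":[0.04,0.008,0],"dr":[0,0,0],"hand":1},{"translation":[0.08,0.016,0],"dr":[0,0,0],"hand":1},{"translation":[0.13,0.026,0],"dr":[0,0,0],"hand":1},{"translation":[0.18,0.036,0],"dr":[0,0,0],"hand":1}]' 35
python3 -m jog '[{"translation":[0.05,0.01,0],"dr":[0,0,0.006],"hand":1},{"translation":[0.1,0.02,0],"dr":[0,0,0.014],"hand":1},{"translation":[0.15,0.03,0],"dr":[0,0,0.022],"hand":1},{"translation":[0.2,0.04,0],"dr":[0,0,0.03],"hand":1},{"translation":[0.25,0.05,0],"dr":[0,0,0.038],"hand":1}]' 35;  python3 -c "
from h import *
togo([.495,.191,.295],-.007)"
```

```text
t: 6.87
position: [0.5031, -0.1368, 0.2918]
ee_rot: [-0.0, 0.626, 0.78, 0.0]
contact_force: [-0.0, 0.2, -5.4]
gripper_width: 0.145
gripper_force: 35.0
t: 7.28
position: [0.5, -0.0088, 0.292]
ee_rot: [-0.0, 0.671, 0.741, 0.0]
contact_force: [0.7, 0.5, -6.1]
gripper_width: 0.147
gripper_force: 35.0
translation [ 0.3986  0.0296 -0.0058] dr [ 0.     -0.0001  0.0338]
```

```bash
python3 -m jog '[{"translation":[0.05,0.004,0],"dr":[0,0,0.008],"hand":1},{"translation":[0.1,0.008,0],"dr":[0,0,0.015],"hand":1},{"translation":[0.15,0.012,-0.002],"dr":[0,0,0.022],"hand":1},{"translation":[0.2,0.016,-0.004],"dr":[0,0,0.029],"hand":1},{"translation":[0.245,0.019,-0.006],"dr":[0,0,0.034],"hand":1}]' 35
python3 -c "
from h import *
togo([.495,.191,.295],-.007)"
```

```text
t: 7.7
position: [0.4969, 0.1143, 0.295]
ee_rot: [-0.0, 0.71, 0.705, 0.0]
contact_force: [0.0, -0.5, -6.3]
gripper_width: 0.152
gripper_force: 35.0
translation [ 1.535e-01 -5.000e-03  1.000e-04] dr [-0.0001 -0.0002 -0.0001]
```

```bash
python3 -m jog '[{"translation":[0.045,-0.001,0],"dr":[0,0,0],"hand":1},{"translation":[0.085,-0.002,0],"dr":[0,0,0],"hand":1},{"translation":[0.12,-0.004,0],"dr":[0,0,0],"hand":1},{"translation":[0.145,-0.005,0],"dr":[0,0,0],"hand":1},{"translation":[0.153,-0.005,0],"dr":[0,0,0],"hand":1}]' 35
python3 -m jog '[{"translation":[0,0,0],"dr":[0,0,0],"hand":1},{"translation":[0,0,0],"dr":[0,0,0],"hand":1}]' 35
cat > e.py <<'E'
from h import *
np.set_printoptions(precision=4,suppress=True)
o=ctrl.get_obs();p=o["position"];print(p,o["contact_force"])
for n in("side","top"):
    c=ctrl.camera(n);P=cloud(c)
    for s in(1,-1):
        # bar ends / bail tops, outside the fork arms
        y0,y1=sorted((p[1]+s*.046,p[1]+s*.070))
        Q=box(P,p[0]-.03,p[0]+.03,y0,y1,p[2]-.025,p[2]+.01)
        if len(Q):print(n,s,len(Q),"bar end x",Q[:,0].mean(),(Q[:,0].min()+Q[:,0].max())/2,"ymin/max",Q[:,1].min(),Q[:,1].max(),"top z",np.percentile(Q[:,2],90))
    for a in((.205,.25),(.135,.18)):
        Q=box(P,.605,.655,*a,.2425,.258);print(n,"arm y",Q[:,1].mean(),"land z",np.median(box(P,.556,.566,*a,.25,.27)[:,2]))
    for m in("bar","weigh_landing","weigh_seat","grip"):
        print(m,[(np.round(x["position"],1).tolist(),round(x["p"],2)) for x in ctrl.place_of(m,c)[:3]], "expect bar px",proj(c,p-[0,0,.0122]))
cv2.imwrite("pics/w1.png",cv2.resize(ctrl.camera("side")["frame"][120:270,240:440],(800,600),interpolation=cv2.INTER_CUBIC))
E
python3 e.py
```

```text
t: 8.12
position: [0.4951, 0.1903, 0.2948]
ee_rot: [-0.0, 0.709, 0.705, -0.0]
contact_force: [-0.2, -2.1, -5.9]
gripper_width: 0.143
gripper_force: 35.0
t: 8.28
position: [0.4956, 0.1879, 0.2949]
ee_rot: [0.0, 0.71, 0.705, -0.0]
contact_force: [-0.2, -0.4, -5.6]
gripper_width: 0.151
gripper_force: 35.0
[0.4956 0.1879 0.2949] [-0.2056 -0.4089 -5.6491]
side 1 3 bar end x 0.4933697701027759 0.4937317167732044 ymin/max 0.2456481337689863 0.24994721897374383 top z 0.28570398082866455
side -1 19 bar end x 0.4919953454668723 0.4918060772108424 ymin/max 0.12490883854427659 0.13954105218821133 top z 0.2850187265443467
side arm y 0.22897564739534876 land z 0.25671611247796
side arm y 0.15254351795538815 land z 0.25771160753342964
bar [([251.6, 336.9], 0.89), ([299.8, 166.7], 0.64), ([411.3, 356.4], 0.64)] expect bar px [299.9914 164.1056]
weigh_landing [([321.1, 169.3], 0.56)] expect bar px [299.9914 164.1056]
weigh_seat [([330.7, 171.4], 0.71)] expect bar px [299.9914 164.1056]
grip [([412.2, 354.3], 0.78), ([253.7, 329.1], 0.73), ([301.9, 163.1], 0.67)] expect bar px [299.9914 164.1056]
top -1 16 bar end x 0.49475975414394413 0.4950923571024851 ymin/max 0.12733944936687003 0.13666426173147012 top z 0.2876336649296582
top arm y 0.2297925779220641 land z nan
top arm y 0.1552389875403999 land z nan
bar [([446.8, 313.5], 0.96), ([481.5, 192.4], 0.68)] expect bar px [233.5402 246.8056]
weigh_landing [] expect bar px [233.5402 246.8056]
weigh_seat [([236.7, 208.7], 0.89)] expect bar px [233.5402 246.8056]
grip [([481.3, 194.7], 0.89), ([450.1, 311.4], 0.67)] expect bar px [233.5402 246.8056]
  return _methods._mean(a, axis=axis, dtype=dtype,
  ret = ret.dtype.type(ret / rcount)
```

View pics/w1.png

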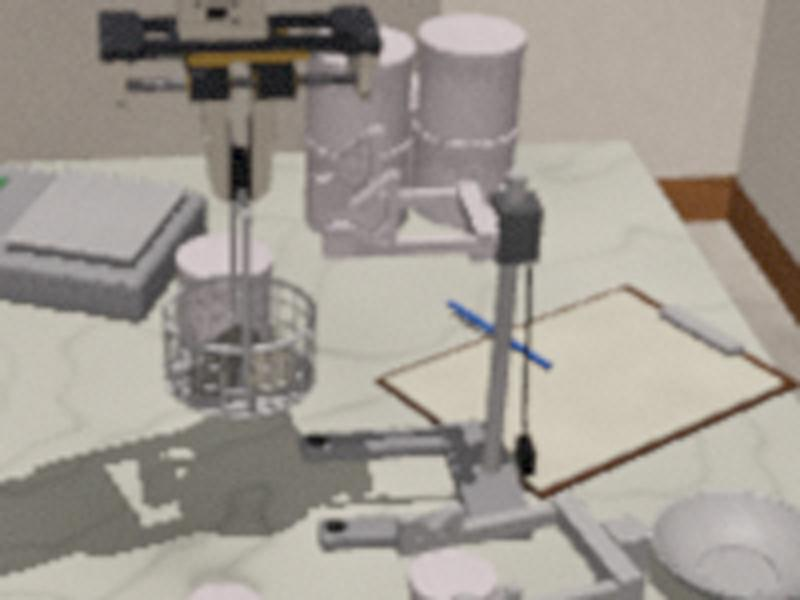

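Basket hangs level in front of the fork: the bar is at crop (240,190) and the fork tips at (325,240). Moving over the landing.

```bash
python3 -m jog '[{"translation":[0.001,0.02,0],"dr":[0,0,0],"hand":1},{"translation":[0.002,0.055,0],"dr":[0,0,0],"hand":1},{"translation":[0.003,0.09,0],"dr":[0,0,0],"hand":1},{"translation":[0.003,0.115,0],"dr":[0,0,0],"hand":1},{"translation":[0.003,0.128,0],"dr":[0,0,0],"hand":1}]' 35
python3 -m jog '[{"translation":[0,0,0],"dr":[0,0,0],"hand":1},{"translation":[0,0,0.006],"dr":[0,0,0],"hand":1},{"translation":[0,0,0.012],"dr":[0,0,0],"hand":1},{"translation":[0,0,0.016],"dr":[0,0,0],"hand":1},{"translation":[0,0,0.016],"dr":[0,0,0],"hand":1}]' 35
python3 e.py 2>/dev/null | grep -v px
```

```text
t: 9.25
position: [0.5614, 0.189, 0.2944]
ee_rot: [-0.0, 0.71, 0.704, -0.0]
contact_force: [-1.0, 0.1, -5.2]
gripper_width: 0.144
gripper_force: 35.0
t: 9.67
position: [0.5591, 0.189, 0.2866]
ee_rot: [-0.0, 0.71, 0.705, -0.0]
contact_force: [0.6, 0.3, -6.3]
gripper_width: 0.15
gripper_force: 35.0
[0.5591 0.189  0.2866] [ 0.5681  0.2685 -6.253 ]
side -1 17 bar end x 0.5554190277168861 0.5555693540946971 ymin/max 0.1263002933220393 0.13981036706305427 top z 0.2771900949719741
side arm y 0.2277482207591874 land z nan
side arm y 0.15246621251399928 land z 0.25593753428625415
top -1 14 bar end x 0.5589609917687881 0.5590126203000318 ymin/max 0.12805663931967187 0.13487844933716078 top z 0.2780217273579809
top arm y nan land z nan
top arm y 0.15220577114108066 land z 0.2524707454562829
```

```bash
python3 -m jog '[{"translation":[0,0,0.002],"dr":[0,0,0],"hand":1},{"translation":[0,0,0.005],"dr":[0,0,0],"hand":1},{"translation":[0,0,0.008],"dr":[0,0,0],"hand":1},{"translation":[0,0,0.008],"dr":[0,0,0],"hand":1}]' 35
python3 -m jog '[{"translation":[0,0,0.002],"dr":[0,0,0],"hand":1},{"translation":[0,0,0.002],"dr":[0,0,0],"hand":1},{"translation":[0,0,0.002],"dr":[0,0,0],"hand":1}]' 35 
python3 -m jog '[{"translation":[0,0,0.002],"dr":[0,0,0],"hand":1},{"translation":[0,0,0.002],"dr":[0,0,0],"hand":1},{"translation":[0,0,0.002],"dr":[0,0,0],"hand":1}]' 35
```

```text
t: 10.55
position: [0.5596, 0.189, 0.2825]
ee_rot: [-0.0, 0.71, 0.705, -0.0]
contact_force: [0.5, 1.1, -5.6]
gripper_width: 0.147
gripper_force: 35.0
t: 10.8
position: [0.5597, 0.189, 0.282]
ee_rot: [-0.0, 0.71, 0.705, -0.0]
contact_force: [0.7, 0.1, -5.5]
gripper_width: 0.147
gripper_force: 35.0
t: 11.05
position: [0.5597, 0.1891, 0.281]
ee_rot: [-0.0, 0.71, 0.705, -0.0]
contact_force: [0.1, 0.5, -5.6]
gripper_width: 0.146
gripper_force: 35.0
```

```bash
python3 -m jog '[{"translation":[0,0,0.002],"dr":[0,0,0],"hand":1},{"translation":[0,0,0.002],"dr":[0,0,0],"hand":1},{"translation":[0,0,0.002],"dr":[0,0,0],"hand":1}]' 35
```

```text
t: 11.3
position: [0.5597, 0.189, 0.2799]
ee_rot: [-0.0, 0.71, 0.705, -0.0]
contact_force: [0.5, 0.1, -6.3]
gripper_width: 0.148
gripper_force: 35.0
```

```bash
python3 -m jog '[{"translation":[0,0,0.002],"dr":[0,0,0],"hand":1},{"translation":[0,0,0.002],"dr":[0,0,0],"hand":1},{"translation":[0,0,0.002],"dr":[0,0,0],"hand":1}]' 35
```

```text
t: 11.55
position: [0.5597, 0.189, 0.2789]
ee_rot: [-0.0, 0.71, 0.705, -0.0]
contact_force: [1.0, -0.3, -5.1]
gripper_width: 0.149
gripper_force: 35.0
```

```bash
python3 -m jog '[{"translation":[0,0,0.002],"dr":[0,0,0],"hand":1},{"translation":[0,0,0.002],"dr":[0,0,0],"hand":1},{"translation":[0,0,0.002],"dr":[0,0,0],"hand":1}]' 35
```

```text
t: 11.8
position: [0.5597, 0.189, 0.2781]
ee_rot: [0.0, 0.71, 0.704, 0.0]
contact_force: [0.5, -0.8, -4.7]
gripper_width: 0.151
gripper_force: 35.0
```

```bash
python3 -m jog '[{"translation":[0,0,0.002],"dr":[0,0,0],"hand":1},{"translation":[0,0,0.002],"dr":[0,0,0],"hand":1},{"translation":[0,0,0.002],"dr":[0,0,0],"hand":1}]' 35
```

```text
t: 12.05
position: [0.5597, 0.1891, 0.2772]
ee_rot: [0.0, 0.71, 0.705, 0.0]
contact_force: [0.3, -1.4, -4.1]
gripper_width: 0.151
gripper_force: 35.0
```

```bash
python3 -m jog '[{"translation":[0,0,0.002],"dr":[0,0,0],"hand":1},{"translation":[0,0,0.002],"dr":[0,0,0],"hand":1},{"translation":[0,0,0.002],"dr":[0,0,0],"hand":1}]' 35; python3 -c "
from h import *
print(ctrl.get_obs()['torque'],ctrl.get_obs()['ee_rot'])"
```

```text
t: 12.3
position: [0.5597, 0.1891, 0.2764]
ee_rot: [0.0, 0.71, 0.705, 0.0]
contact_force: [-0.0, 0.0, -1.0]
gripper_width: 0.148
gripper_force: 35.0
[-0.05578279 -0.00326343  0.03049461] [1.26311508e-04 7.09681654e-01 7.04522455e-01 2.10800828e-04]
```

Contact found: the landing is at TCP z of about 0.2778. I ease to a light touch and slide in small steps.

```bash
python3 -m jog '[{"translation":[0,0,-0.0018],"dr":[0,0,0],"hand":1},{"translation":[0,0,-0.0018],"dr":[0,0,0],"hand":1},{"translation":[0,0.002,-0.0018],"dr":[0,0,0],"hand":1},{"translation":[0,0.005,-0.0018],"dr":[0,0,0],"hand":1},{"translation":[0,0.008,-0.0018],"dr":[0,0,0],"hand":1}]' 35
python3 -m jog '[{"translation":[0,0.004,0],"dr":[0,0,0],"hand":1},{"translation":[0,0.008,0],"dr":[0,0,0],"hand":1},{"translation":[0,0.008,0],"dr":[0,0,0],"hand":1}]' 35
```

```text
t: 12.72
position: [0.5637, 0.189, 0.2768]
ee_rot: [-0.0, 0.71, 0.705, -0.0]
contact_force: [-2.2, -0.7, -1.4]
gripper_width: 0.152
gripper_force: 35.0
t: 12.97
position: [0.5681, 0.189, 0.2768]
ee_rot: [0.0, 0.71, 0.704, 0.0]
contact_force: [1.1, 0.4, -2.6]
gripper_width: 0.146
gripper_force: 35.0
```

```bash
python3 -m jog '[{"translation":[0,0.004,-0.0006],"dr":[0,0,0],"hand":1},{"translation":[0,0.008,-0.0006],"dr":[0,0,0],"hand":1},{"translation":[0,0.012,-0.0006],"dr":[0,0,0],"hand":1},{"translation":[0,0.012,-0.0006],"dr":[0,0,0],"hand":1}]' 35
```

```text
t: 13.3
position: [0.5741, 0.1889, 0.2771]
ee_rot: [0.0, 0.71, 0.704, 0.0]
contact_force: [1.7, 0.7, -2.5]
gripper_width: 0.146
gripper_force: 35.0
```

```bash
python3 -m jog '[{"translation":[0,0.004,0],"dr":[0,0,0],"hand":1},{"translation":[0,0.008,0],"dr":[0,0,0],"hand":1},{"translation":[0,0.012,0],"dr":[0,0,0],"hand":1},{"translation":[0,0.012,0],"dr":[0,0,0],"hand":1}]' 35
```

```text
t: 13.63
position: [0.58, 0.1888, 0.2768]
ee_rot: [-0.0, 0.71, 0.704, -0.0]
contact_force: [0.3, 0.3, -6.2]
gripper_width: 0.152
gripper_force: 35.0
```

```bash
python3 -m jog '[{"translation":[0,0.004,0.001],"dr":[0,0,0],"hand":1},{"translation":[0,0.008,0.004],"dr":[0,0,0],"hand":1},{"translation":[0,0.01,0.007],"dr":[0,0,0],"hand":1},{"translation":[0,0.01,0.01],"dr":[0,0,0],"hand":1},{"translation":[0,0.01,0.01],"dr":[0,0,0],"hand":1}]' 35
```

```text
t: 14.05
position: [0.5846, 0.1888, 0.2717]
ee_rot: [-0.0, 0.71, 0.704, -0.0]
contact_force: [1.5, 1.2, -5.5]
gripper_width: 0.149
gripper_force: 35.0
```

```bash
python3 -m jog '[{"translation":[0,0,0.002],"dr":[0,0,0],"hand":1},{"translation":[0,0,0.004],"dr":[0,0,0],"hand":1},{"translation":[0,0,0.004],"dr":[0,0,0],"hand":1}]' 35
```

```text
t: 14.3
position: [0.5847, 0.1889, 0.2703]
ee_rot: [0.0, 0.71, 0.705, 0.0]
contact_force: [1.2, -0.4, -2.8]
gripper_width: 0.147
gripper_force: 35.0
```

```bash
python3 -m jog '[{"translation":[0,0.002,0],"dr":[0,0,0],"hand":1},{"translation":[0,0.003,0],"dr":[0,0,0],"hand":1},{"translation":[0,0.003,0],"dr":[0,0,0],"hand":1}]' 35
```

```text
t: 14.55
position: [0.5862, 0.1888, 0.2701]
ee_rot: [-0.0, 0.71, 0.705, -0.0]
contact_force: [-0.2, 0.4, -6.0]
gripper_width: 0.145
gripper_force: 35.0
```

```bash
python3 -m jog '[{"translation":[0,0,0.002],"dr":[0,0,0],"hand":1},{"translation":[0,0,0.003],"dr":[0,0,0],"hand":1},{"translation":[0,0,0.003],"dr":[0,0,0],"hand":1}]' 35
```

```text
t: 14.8
position: [0.5862, 0.1889, 0.2687]
ee_rot: [0.0, 0.71, 0.705, 0.0]
contact_force: [-0.1, -0.8, -3.8]
gripper_width: 0.149
gripper_force: 35.0
```

```bash
python3 -m jog '[{"translation":[0,0,0.001],"dr":[0,0,0],"hand":1},{"translation":[0,0,0.002],"dr":[0,0,0],"hand":1},{"translation":[0,0,0.002],"dr":[0,0,0],"hand":1}]' 35
```

```text
t: 15.05
position: [0.5863, 0.1889, 0.2679]
ee_rot: [0.0, 0.71, 0.704, 0.0]
contact_force: [0.6, -0.3, -1.6]
gripper_width: 0.145
gripper_force: 35.0
```

```bash
python3 -m jog '[{"translation":[0,0,0.0002],"dr":[0,0,0],"hand":1},{"translation":[0,0,0.0004],"dr":[0,0,0],"hand":1},{"translation":[0,0,0.0004],"dr":[0,0,0],"hand":1}]' 35; python3 d.py side pics/w2.png 260 120 160 120
```

```text
t: 15.3
position: [0.5863, 0.1889, 0.2677]
ee_rot: [0.0, 0.71, 0.705, 0.0]
contact_force: [1.6, -0.5, -0.9]
gripper_width: 0.149
gripper_force: 35.0
```

View pics/w2.png

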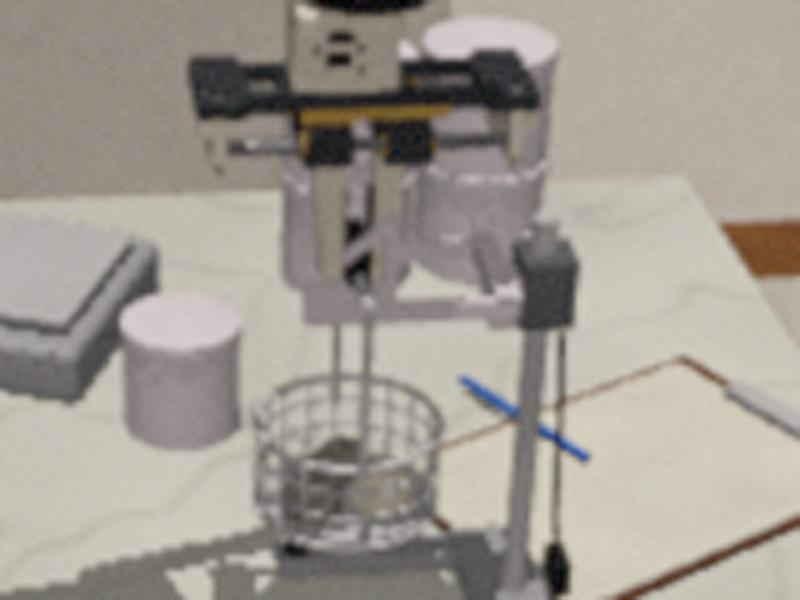

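The bar end at crop (365,300) sits in the seat below the keeper, and the fork carries most of the weight. One last small settle, ease the grip, then open.

```bash
python3 -m jog '[{"translation":[0,0.0002,0.0005],"dr":[0,0,0],"hand":1},{"translation":[0,0.0002,0.0005],"dr":[0,0,0],"hand":1},{"translation":[0,0.0002,0.0005],"dr":[0,0,0],"hand":1}]' 15
python3 -m jog '[{"translation":[0,0,0],"dr":[0,0,0],"hand":1},{"translation":[0,0,0],"dr":[0,0,0],"hand":1},{"translation":[0,0,0],"dr":[0,0,0],"hand":1}]' 3
```

```text
t: 15.6
position: [0.5864, 0.1889, 0.2674]
ee_rot: [0.0, 0.71, 0.705, 0.0]
contact_force: [1.5, -0.1, 0.1]
gripper_width: 0.149
gripper_force: 15.0
t: 15.85
position: [0.5864, 0.1889, 0.2673]
ee_rot: [0.0, 0.71, 0.705, 0.0]
contact_force: [4.1, -0.3, -0.9]
gripper_width: 0.152
gripper_force: 3.0
```

```bash
python3 -m jog '[{"translation":[0,0,0],"dr":[0,0,0],"hand":0.65},{"translation":[0,0,0],"dr":[0,0,0],"hand":0.55},{"translation":[0,0,0],"dr":[0,0,0],"hand":0.4},{"translation":[0,0,0],"dr":[0,0,0],"hand":0.3},{"translation":[0,0,0],"dr":[0,0,0],"hand":0.3}]'
python3 -m jog '[{"translation":[0,0,0],"dr":[0,0,0],"hand":0.1},{"translation":[0,0,0],"dr":[0,0,0],"hand":0.1},{"translation":[0,0,0],"dr":[0,0,0],"hand":0.1}]'
```

```text
t: 16.27
position: [0.5862, 0.1889, 0.2673]
ee_rot: [-0.0, 0.71, 0.705, -0.0]
contact_force: [0.2, 0.1, -0.4]
gripper_width: 0.342
gripper_force: 0.0
t: 16.52
position: [0.5863, 0.1889, 0.2673]
ee_rot: [-0.0, 0.71, 0.705, -0.0]
contact_force: [-0.5, 0.3, 0.6]
gripper_width: 0.447
gripper_force: 0.0
```

Released cleanly; retreat straight up.

```bash
python3 -m jog '[{"translation":[0,0,-0.01],"dr":[0,0,0],"hand":0.1},{"translation":[0,0,-0.03],"dr":[0,0,0],"hand":0.1},{"translation":[0,0,-0.07],"dr":[0,0,0],"hand":0.1},{"translation":[0,0,-0.12],"dr":[0,0,0],"hand":0.1},{"translation":[0,0,-0.18],"dr":[0,0,0],"hand":0.1}]'
python3 -m jog '[{"translation":[0,-0.06,-0.06],"dr":[0,0,0],"hand":0.1},{"translation":[0,-0.12,-0.06],"dr":[0,0,0],"hand":0.1},{"translation":[0,-0.12,-0.06],"dr":[0,0,0],"hand":0.1},{"translation":[0,-0.12,-0.06],"dr":[0,0,0],"hand":0.1}]'; python3 d.py side pics/w3.png 200 100 260 195
```

```text
t: 16.93
position: [0.5859, 0.1888, 0.3582]
ee_rot: [-0.0, 0.71, 0.705, -0.001]
contact_force: [-0.3, 1.3, -0.5]
gripper_width: 0.45
gripper_force: 0.0
t: 17.27
position: [0.5255, 0.1894, 0.3894]
ee_rot: [0.001, 0.709, 0.705, 0.001]
contact_force: [0.5, -0.6, -0.5]
gripper_width: 0.452
gripper_force: 0.0
```

View pics/w3.png

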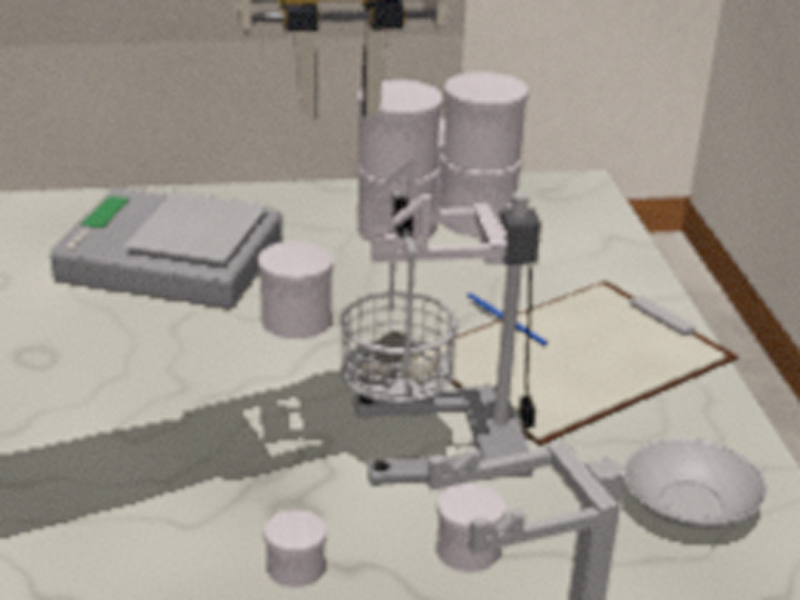

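The basket hangs level in the fork seats under the keeper at crop (400,235), with the stones inside. The gripper is clear above and the tins are untouched. Handing in.

```bash
python3 -c "
from bench import ctrl
print(ctrl.finish_job())"
```

```text
the job is handed in; nothing more can be done
None
```

The basket hangs level in the weighing fork's seats under the keeper; the fork was carrying nearly all its weight before I let go, the tins and dish were left alone, and I handed the job in at about 17 s (no verdict was returned).

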